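# Clamp the glued slat: to touch plus a quarter turn

## Task

Slide the glued wooden slat gently along its guides until its end is fully home against the stop block, without ramming it. Then turn the orange wing knob clockwise until you feel the clamp foot touch the slat, add a quarter turn more and no further (too tight starves the glue joint), and let go. Leave the other things on the shelf where they are.

Things in the scene. Friction and masses are not known exactly. Their poses are not given: they have to be found in the camera images.
- bed: Plywood bed of the gluing stand, fixed, 90 (x) by 185 (y) by 15 mm. Origin on the clamp's screw axis, at shelf height, 15 mm below the bed's top. +y is the way the slat slides home. Two dark guide rails, 43 mm apart, rise 10 mm above the bed from y = -70 to +35 mm; the dark stop block beyond rises to 36 mm above the origin. The bed ends at y = -130 mm.
- stop_face (a point): Middle of the stop block's face that the slat's head must meet: 35 mm along +y of the screw axis, 26 mm above the bed's origin; axes as the bed's.
- slat: Loose two-ply wooden slat (light upper, brown lower ply), 40 (x) by 150 (y) by 22 mm (z), 0.12 to 0.2 kg, lying on the bed between the rails, drawn out 25 to 60 mm short of the stop. Origin: centre of its underside; +y points to the stop.
- slat_head (a point): Middle of the slat's end face nearest the stop; axes as the slat's.
- slat_tail (a point): Middle of the slat's other end face (where to push it towards the stop), at mid thickness, 11 mm above its underside; free of rails and bed edges.
- clamp: Green clamp frame fixed to the bed: a post on its -x side and an arm over the slat, topping 101 mm above the origin. Origin on the screw axis at shelf height; axes as the bed's. With it count its knob, ram and foot; only the foot can reach the slat.
- knob_grip (a point): On the knob's vertical turning axis at the height to grip, 139 mm above the clamp's origin; axes as the clamp's (does not turn or move as the knob turns). The orange knob is an upright bar 56 mm long, 14 mm thick, from 122 to 150 mm above the clamp's origin; below it only a stem 13 mm across, down to the arm.
- knob (a joint): Angle of the knob, rad, growing clockwise seen from above; -0.15 to 0.15 at the start. At 0 the bar lies along the clamp's x axis, a white dot at the end that points to +x. One turn drives the foot 12 mm down. Its friction is a steady 0.26 N m against the motion (at rest, up to that either way); it stays put when let go. The foot touches 0.6 to 3.1 rad after the start; where exactly must be felt.
- nose (a point): Underside of the arm's nose on the screw axis, 75 mm above the clamp's origin. Below it hang the steel ram and the dark foot, a disc 24 mm across, sprung (50 N preload, then 20 N per mm). Foot length differs: its underside starts 1.1 to 5.9 mm above the slat's top. On touch the knob's torque rises by about 0.1 N m within 0.3 rad, then by about 0.07 N m per rad.
- bowl: Stainless steel bowl, 130 mm across, 50 mm high. Origin: centre of its underside. Leave alone.
- bottle: Blue bottle with a white twist cap, 60 mm across, 170 mm high. Origin: centre of its underside. Leave alone.
- fork: Hand fork, wooden handle 26 mm thick at -x, three steel tines 64 mm across at +x, about 265 mm long, lying flat. Origin: under the steel shaft where it leaves the handle. Leave alone.
- tag_clip: Black spring clip 50 by 30 by 23 mm gripping a white plant tag that sticks out 80 mm to +x. Origin: under the clip's middle. Leave alone.
Not all that is in view belongs to the job. There is more than one size of the bed; the job needs the larger.

How it is judged:
By the outcome, as a careful person would: the job done as asked, in the order asked, and still so for the second after the job is handed in, with the robot touching nothing.
It also fails if it takes over 72 s, if anything falls off the work surface, if the arm or the gripper's body presses on something with over 40 N, if the wrist force passes 120 N, or if a joint passes its speed limit or range.

## Robot

A 7-joint arm with a two-finger parallel gripper is mounted at the origin on the work surface. World frame = base frame: x ahead of the robot, y to its left, z up, the work surface at z = 0. Lengths are in m, angles in rad, forces in N, time in s.
With the tool pointing down it reaches from about 0.4 to 0.875 m from the base axis. Payload 19.3 kg.
Tool frame: the origin (TCP) lies midway between the tips of the shut fingers; the grasp point (between the pads) lies bot.grip_point_offset behind it (bot.grip_point_offset is the distance from the TCP to the grasp point, in m); z points along the fingers, y is the direction in which the jaws open and shut (so a half turn about z gives the same grasp; the last joint's range is limited). The gripper opens to 85 mm and grips with 20 to 120 N. Pads are 22 mm wide; open, the fingers measure 114 mm over their backs; the gripper's body (76 mm by 85 mm) begins 54 mm behind the grasp point. The pads swing forward as they close: fully open they stand 13 mm farther back than shut.
Start: joints at [1.245, 0.521, -0.036, 1.599, 0.021, 1.021, -0.113], TCP at [0.158, -0.605, 0.231] pointing down, gripper open.
Joint ranges: [-2.91, 2.91], [-0.3, 2.13], [-1.5, 1.42], [0.17, 2.43], [-1.26, 4.41], [0.16, 1.93], [-2.52, 2.52]. Speed limits (rad/s): [1.89, 1.89, 2.39, 2.39, 3.01, 3.01, 3.01].

## Interface

Orientations are given as [roll, pitch, yaw] about the fixed x, y, z axes, in that order (R = Rz(yaw) Ry(pitch) Rx(roll)).
In Python, from workcell import bot gives the robot as it stands.
- The arm moves only by the tool servo_tool, never from a script. Its argument "rows" is a list that holds one entry, the list of rows, each a list of 6 numbers: the shift along the tool's x, y, z in cm, then the turn, a rotation vector about the tool's x, y, z in degrees. A call has 1 to 5 rows; each row shifts and turns the commanded pose from where the row before left it, along the tool's axes as they then stand; what a row does not reach is not made up. A row lasts 1/8 s, in which the tool goes at most 62.5 mm and 10.7 degrees, less where a joint would pass 70% of its speed; a pose out of reach is approached as far as the arm can. A call is refused whole if a number of a shift passes 6.25 or a number of a turn 10.7, either way. A call with a gripper value outside its range is refused whole. "grip" is the opening, from -1 (shut) to 1 (fully open), so that 0 is half open, set as the call begins (left out, the last holds). The fingers move at their own pace and stop on an object; "squeeze" is the grip in N (left out, the last holds). Time passes only in rows, so rows that do not move let the fingers close. It gives the time, the measured TCP pose, the force and the opening at its end, in the units of the state.
- bot.observe(): the state, without advancing time (a new reading comes with each control period).
- bot.grab_frame(name): name is "scene" or "top"; returns a dict with "image" (400x640x3 uint8, red, green, blue), "K" (3x3 intrinsics, pixels), "R" (3x3) and "t" (3): a world point X has camera coordinates R X + t. Camera axes: x right, y down, z forward; pixel columns grow to the right and rows downward; lengths in m; the calibration is good to about 2 mm. A picture is of the moment at which its call begins. There is no depth.
- bot.job_done(): hands the job in, once; it reports no verdict.
The state is a dict: "clock": time; "qpos": joint angles; "qd": joint speeds; "joint_efforts": joint torques, N m; "position": TCP position; "tool_rot": TCP orientation; "force": force on the tool from outside, world axes, zero at the start; "moment": the same for the moment, N m; "grip_width": finger opening in m.
Only numpy, scipy, OpenCV 4.12 (cv2) and the standard library are available. Lean on these libraries where they do the work, as an engineer would, in place of code of your own. Each camera call takes 0.05 s, during which the arm holds its last target.

## Working session

There is one attempt and no reset: what is moved stays moved. The work goes in short steps, Python scripts to look and compute and a tool call to move; the robot and the scene stay as the last step left them, time stands still between calls to the robot, and variables do not carry over. Pictures are saved under pics/ and viewed, and the job is handed in when it is done.

Besides the shell and the picture viewer there is one more tool, called after "Emit:" as name(argument=value, ...) on one line, values as JSON. servo_tool: Moves the arm, as the interface text tells. Its arguments: {"type":"object","properties":{"rows":{"type":"array"},"grip":{"type":"number"},"squeeze":{"type":"number"}},"required":["rows"]}

```bash
ls; mkdir -p pics; python3 - <<'E'
from workcell import bot
import cv2
s=bot.observe();print(s, bot.grip_point_offset)
for n in("scene","top"):
    f=bot.grab_frame(n);cv2.imwrite(f"pics/{n}0.png",f["image"][:,:,::-1]);print(n,f["K"],f["R"],f["t"])
E
```

```text
pics
{'clock': 0.0, 'qpos': array([ 1.24479107,  0.52200747, -0.0363457 ,  1.59998879,  0.02126045,
        1.02110699, -0.11280969]), 'qd': array([-0.00046249, -0.00109163,  0.00112117, -0.00063509,  0.00039777,
        0.00198629, -0.00108365]), 'joint_efforts': array([-7.79072197e-04, -9.27136016e+01,  1.97946019e+00, -3.69934165e+01,
        1.77843153e-02,  8.23680457e-03, -7.73483634e-06]), 'position': array([ 0.15801538, -0.60435352,  0.2307365 ]), 'tool_rot': array([-3.14047509e+00,  1.22475914e-04,  2.55832789e-01]), 'force': array([ 0.48590894, -1.18004342,  0.52158671]), 'moment': array([ 0.00579399, -0.0254825 ,  0.02822662]), 'grip_width': 0.08513870801702615} 0.0187
scene [[384.78097784   0.         324.70448377]
 [  0.         384.78097784 207.6221593 ]
 [  0.           0.           1.        ]] [[-0.89899491  0.43795557  0.00175147]
 [ 0.36986227  0.7613488  -0.53249404]
 [-0.23454221 -0.47806163 -0.84643194]] [ 0.53049494 -0.14288451  1.3630444 ]
top [[361.31266953   0.         319.37391156]
 [  0.         361.31266953 196.01998543]
 [  0.           0.           1.        ]] [[ 0.01677799 -0.99974474  0.01513093]
 [-0.99033371 -0.01870016 -0.1374389 ]
 [ 0.13768677 -0.01267872 -0.99039467]] [-0.00404178  0.56541068  0.89891621]
```

View pics/scene0.png

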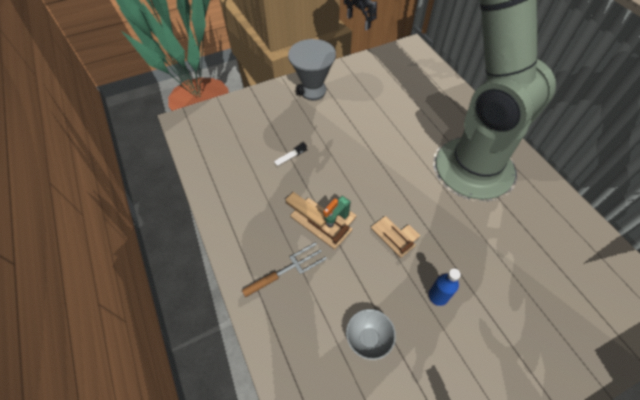

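View pics/top0.png

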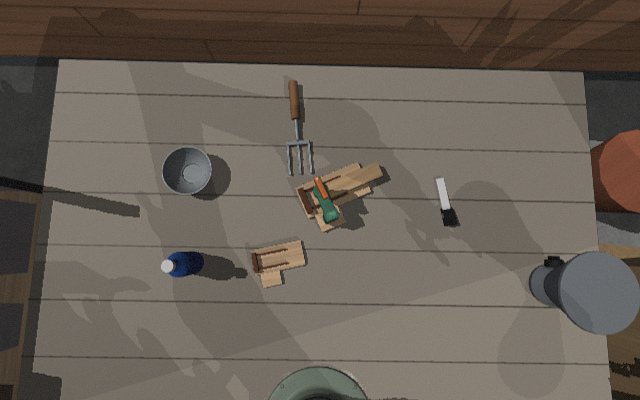

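Two stands are in view in the top image: one at about (337,195), with the green clamp and orange knob, and a smaller one at about (277,260) with no clamp. The first fits the description. The bowl is at (187,171), the bottle at (182,264), the fork at (297,130) and the tag clip at (446,203). Next is an enlarged crop to confirm.

```bash
python3 - <<'E'
import cv2
a=cv2.imread("pics/top0.png")[140:250,270:400];cv2.imwrite("pics/topc.png",cv2.resize(a,None,fx=5.0,fy=5.0,interpolation=cv2.INTER_CUBIC))
a=cv2.imread("pics/scene0.png")[180:255,275:375];cv2.imwrite("pics/scenec.png",cv2.resize(a,None,fx=7,fy=7,interpolation=cv2.INTER_CUBIC))
E
```

```text
(no output)
```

View pics/topc.png

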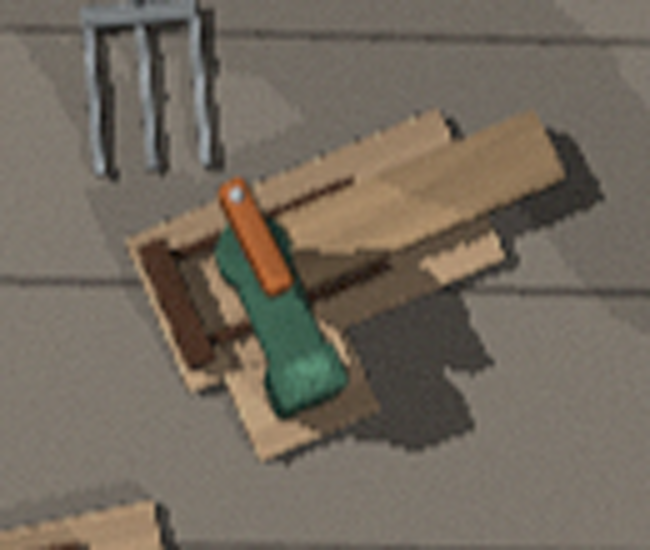

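View pics/scenec.png

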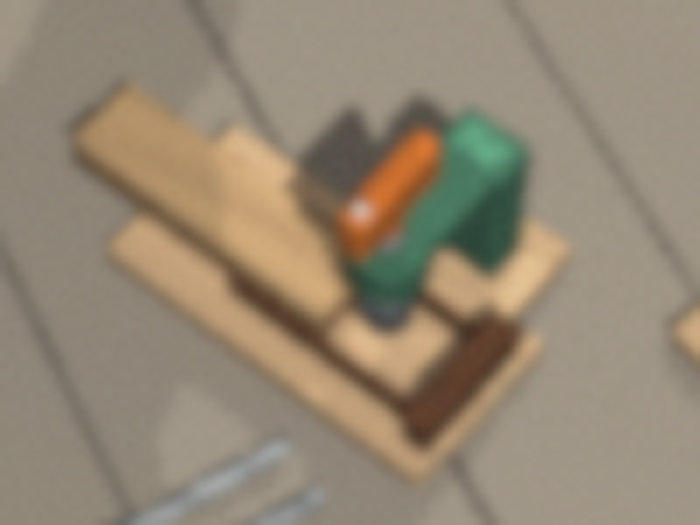

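The enlarged crops confirm it: the larger bed has the green clamp. Its white dot is at top pixel (317,178), the stop block at about (305,200), and the slat tail at (377–383,162–175). I'll fit the pose from both cameras.

```bash
cat > fit.py <<'E'
import numpy as np
from scipy.optimize import least_squares
Kt=np.array([[361.31266953,0,319.37391156],[0,361.31266953,196.01998543],[0,0,1]])
Rt=np.array([[0.01677799,-0.99974474,0.01513093],[-0.99033371,-0.01870016,-0.1374389],[0.13768677,-0.01267872,-0.99039467]]);tt=np.array([-0.00404178,0.56541068,0.89891621])
Ks=np.array([[384.78097784,0,324.70448377],[0,384.78097784,207.6221593],[0,0,1]])
Rs=np.array([[-0.89899491,0.43795557,0.00175147],[0.36986227,0.7613488,-0.53249404],[-0.23454221,-0.47806163,-0.84643194]]);ts=np.array([0.53049494,-0.14288451,1.3630444])
def proj(c,X):
    K,R,t=(Kt,Rt,tt) if c=='t' else (Ks,Rs,ts)
    p=K@(R@X+t);return p[:2]/p[2]
def W(p,b):
    x,y,a=p;c,s=np.cos(a),np.sin(a);return np.array([x+c*b[0]-s*b[1],y+s*b[0]+c*b[1],b[2]])
E
cat > a.py <<'E'
from fit import *
T=lambda x,y:np.array([270+(x+.5)/5-.5,140+(y+.5)/5-.5]); S=lambda x,y:np.array([275+(x+.5)/7-.5,180+(y+.5)/7-.5])
# bed-frame pts mm
o=[('t',T(130,240),(45,55,15)),('t',T(437,110),(45,-130,15)),('t',T(500,235),(-45,-130,15)),('t',T(190,390),(-45,55,15)),
('s',S(110,248),(45,-130,15)),('s',S(420,475),(45,55,15)),('s',S(540,342),(-45,55,15)),('s',S(235,125),(-45,-130,15)),('t',T(256,238),(0,0,150))]
tails=[('t',T(537,112),(20,37)),('t',T(566,178),(-20,37)),('s',S(75,132),(20,37)),('s',S(125,85),(-20,37)),]
off=lambda q,c: q[4:6] if c=='t' else q[6:8]
def res(q):
    r=[]
    for c,m,b in o: r+=list(proj(c,W(q[:3],np.array(b)/1e3))-m+off(q,c))
    for c,m,b in tails: r+=list(proj(c,W(q[:3],np.array([b[0]/1e3,q[3],b[1]/1e3])))-m+off(q,c))
    r+=list(q[4:]/1.0); return r
s=least_squares(res,[0.5,0,0.37,-0.15,0,0,0,0],loss='soft_l1')
q=s.x;print(np.round(q,4));print(np.round(np.array(s.fun[:-4]).reshape(-1,2),2))
d=q[3]+.150;print("gap to stop mm",(.035-d)*1e3)
E
python3 a.py
```

```text
[ 0.5726  0.0042  0.4242 -0.1722 -0.16    0.2379 -0.3901  0.0977]
[[-1.38 -0.06]
 [ 0.34 -0.66]
 [ 1.5   4.58]
 [-0.16  0.88]
 [-0.47 -0.15]
 [-0.07  0.56]
 [ 0.71 -0.22]
 [ 0.01 -0.43]
 [-0.   -0.67]
 [-0.27 -0.64]
 [ 0.24 -0.17]
 [-0.37  0.69]
 [ 0.79 -0.42]]
gap to stop mm 57.15362504734458
```

```bash
cat > ov.py <<'E'
from fit import *
import cv2
def draw(q,d,topf,scf,out,ka=0):
    # d slat tail y ; boxes (x0,x1,y0,y1,z) top faces
    faces=[(-.045,.045,-.13,.055,.015),(-.02,.02,d,d+.15,.037),(-.0215-0,.0215,-.07,.035,.025)]
    for c,f,(u0,v0,u1,v1),k in(('t',topf,(285,140,400,240),7),('s',scf,(275,175,375,255),8)):
        a=cv2.resize(cv2.imread(f)[v0:v1,u0:u1],None,fx=k,fy=k,interpolation=cv2.INTER_CUBIC)
        P=lambda b:tuple(int(round(v)) for v in (proj(c,W(q,b))-[u0,v0]+.5)*k)
        for (x0,x1,y0,y1,z),col in zip(faces,[(0,255,255),(255,0,255),(255,255,0)]):
            pts=[P((x0,y0,z)),P((x1,y0,z)),P((x1,y1,z)),P((x0,y1,z))]
            cv2.polylines(a,[np.array(pts)],True,col,1)
        b=[]
        for sx,sy in((-.028,-.007),(.028,-.007),(.028,.007),(-.028,.007)):
            cc,ss=np.cos(-ka),np.sin(-ka);b.append(P((cc*sx-ss*sy,ss*sx+cc*sy,.15)))
        cv2.polylines(a,[np.array(b)],True,(0,0,255),1)
        cv2.line(a,P((-.03,.035,.036)),P((.03,.035,.036)),(255,255,255),1)
        cv2.imwrite(out+c+".png",a)
E
python3 - <<'E'
import re
s=open('a.py').read().replace("('t',T(500,235),(-45,-130,15)),","");open('a.py','w').write(s)
E
cat >> a.py <<'E'
from ov import draw
draw(q[:3],q[3],"pics/top0.png","pics/scene0.png","pics/ov")
E
python3 a.py
```

```text
[ 0.5724  0.004   0.4223 -0.172  -0.0866  0.3126 -0.4495  0.1795]
[[-1.21  0.05]
 [ 0.57 -0.44]
 [-0.04  1.01]
 [-0.47 -0.22]
 [-0.15  0.56]
 [ 0.67 -0.19]
 [ 0.04 -0.46]
 [ 0.17 -0.51]
 [-0.12 -0.35]
 [ 0.38  0.13]
 [-0.3   0.66]
 [ 0.88 -0.44]]
gap to stop mm 56.958167171407666
```

View pics/ovt.png

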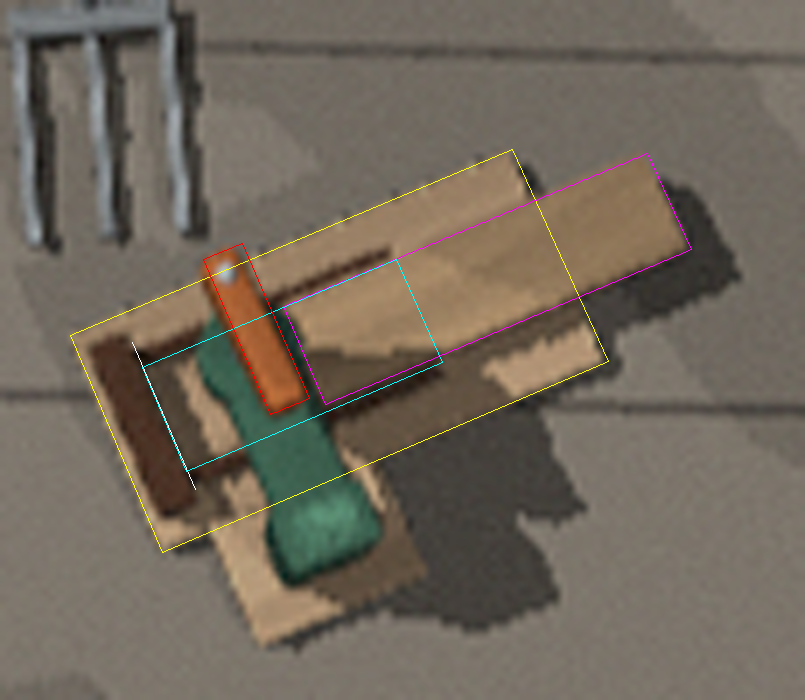

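View pics/ovs.png

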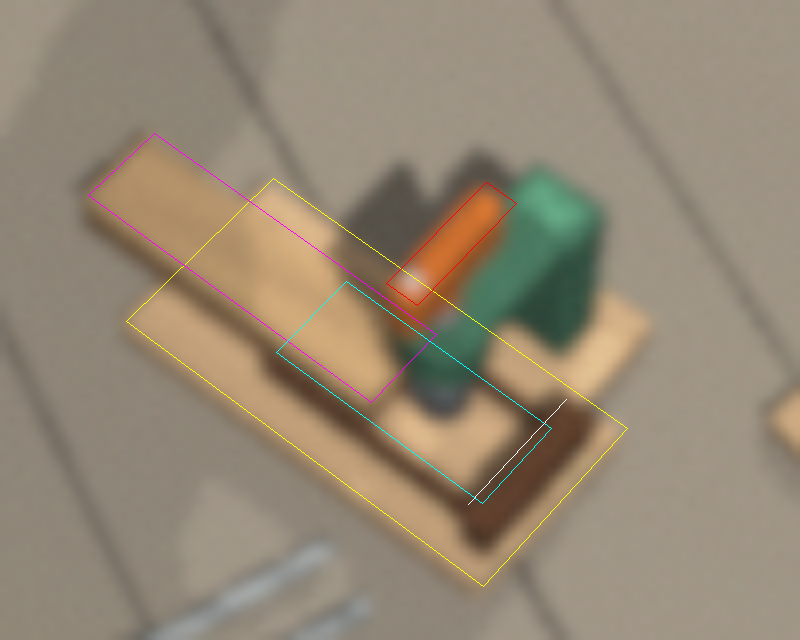

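```bash
python3 - <<'E'
from fit import *
import cv2
def ray(c,u,v,z):
    K,R,t=(Kt,Rt,tt) if c=='t' else (Ks,Rs,ts)
    d=R.T@np.linalg.inv(K)@[u,v,1];C=-R.T@t;return C+d*(z-C[2])/d[2]
print("base scene",ray('s',314,92,0),"base top",ray('t',540,285,0))
print("scene 300,90",ray('s',300,90,0))
for z in(.1,.2,.25,.3,.35): print(z,ray('s',312,52,z),ray('t',600,292,z))
q=(.5724,.004,.4223)
for y in(-.172-.03,):print("prepush",W(q,(0,y,.02)))
a=cv2.imread("pics/top0.png")[220:360,510:640];cv2.imwrite("pics/can.png",cv2.resize(a,None,fx=4,fy=4))
E
```

```text
base scene [ 0.34648799 -0.5996916   0.        ] base top [ 0.34472633 -0.58078497  0.        ]
scene 300,90 [ 0.39297814 -0.63547488  0.        ]
0.1 [ 0.30091901 -0.71067059  0.1       ] [ 0.3401684  -0.66113001  0.1       ]
0.2 [ 0.35708023 -0.58384261  0.2       ] [ 0.35123637 -0.58290206  0.2       ]
0.25 [ 0.38516084 -0.52042862  0.25      ] [ 0.35677036 -0.54378808  0.25      ]
0.3 [ 0.41324145 -0.45701464  0.3       ] [ 0.36230434 -0.5046741   0.3       ]
0.35 [ 0.44132206 -0.39360065  0.35      ] [ 0.36783833 -0.46556013  0.35      ]
prepush [ 0.65519161 -0.18025403  0.02      ]
```

View pics/can.png

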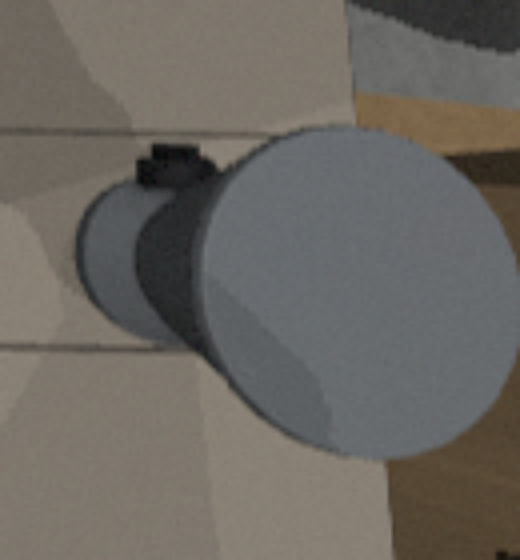

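Emit:
servo_tool(rows=[[[3.4, -3.65, 0, 0, 0, 0], [3.4, -3.65, 0, 0, 0, 0], [3.4, -3.65, 0, 0, 0, 0], [3.4, -3.65, 0, 0, 0, 0], [3.4, -3.65, 0, 0, 0, 0]]], grip=-1)

```text
clock: 0.72
position: [0.2769, -0.3835, 0.2312]
tool_rot: [-3.141, 0.0, 0.256]
force: [1.2, -1.0, 0.3]
grip_width: -0.0001
```

Emit:
servo_tool(rows=[[[0, 0, 0, 0, 0, -10], [0, 0, 0, 0, 0, -10], [0, 0, 0, 0, 0, -10], [0, 0, 0, 0, 0, -10], [0, 0, 0, 0, 0, -10]]])

```text
clock: 1.35
position: [0.2763, -0.385, 0.2311]
tool_rot: [-3.141, -0.0, 1.134]
force: [-0.1, 0.3, 0.5]
grip_width: 0.0001
```

Emit:
servo_tool(rows=[[[0, 0, 0, 0, 0, -10], [0, 0, 0, 0, 0, -10], [0, 0, 0, 0, 0, -10], [0, 0, 0, 0, 0, -10], [0, 0, 0, 0, 0, -9.5]]])

```text
clock: 1.98
position: [0.2763, -0.385, 0.2311]
tool_rot: [-3.142, -0.0, 1.998]
force: [0.2, -0.3, 0.4]
grip_width: -0.0002
```

```bash
cat > go.py <<'E'
import sys,numpy as np
from workcell import bot
from scipy.spatial.transform import Rotation as Ro
from fit import W
q=(.5724,.004,.4223)
def rel(b,yaw=None):
    s=bot.observe();R=Ro.from_euler('xyz',s["tool_rot"]).as_matrix()
    d=W(q,b)-s["position"]
    print("clk",s["clock"],"pos",s["position"].round(4),"rot",s["tool_rot"].round(4),"j7",s["qpos"].round(2))
    print("F",s["force"].round(2),"M",s["moment"].round(3),"gw",s["grip_width"])
    print("tool shift cm",(R.T@d*100).round(2))
    c,sn=np.cos(q[2]),np.sin(q[2]);e=s["position"]-[q[0],q[1],0];print("bed pos",np.round([c*e[0]+sn*e[1],-sn*e[0]+c*e[1],e[2]],4))
    if yaw is not None:
        Rd=Ro.from_euler('xyz',[np.pi,0,yaw]).as_matrix();print("turn deg",np.degrees(Ro.from_matrix(R.T@Rd).as_rotvec()).round(2))
if __name__=="__main__":
    a=list(map(float,sys.argv[1:]));rel(a[:3],a[3] if len(a)>3 else None)
E
python3 go.py 0 -.205 .231 1.9931
```

```text
clk 1.975 pos [ 0.2763 -0.385   0.2311] rot [-3.1415e+00 -4.0000e-04  1.9979e+00] j7 [ 1.19  0.31 -0.45  1.97  0.17  0.9   1.08]
F [ 0.22 -0.27  0.36] M [-0.055  0.008  0.004] gw -0.00023356792089313175
tool shift cm [2.640e+00 4.297e+01 1.000e-02]
bed pos [-0.4295 -0.2334  0.2311]
turn deg [-0.   -0.03  0.27]
```

Emit:
servo_tool(rows=[[[0.1, 4.3, 0, 0, 0, 0], [0.1, 4.3, 0, 0, 0, 0], [0.1, 4.3, 0, 0, 0, 0], [0.1, 4.3, 0, 0, 0, 0], [0.1, 4.3, 0, 0, 0, 0]]])

```text
clock: 2.6
position: [0.4716, -0.2918, 0.2311]
tool_rot: [-3.141, -0.0, 1.992]
force: [-0.1, -0.7, 0.3]
grip_width: 0.0
```

Emit:
servo_tool(rows=[[[0.1, 4.3, 0, 0, 0, 0], [0.1, 4.3, 0, 0, 0, 0], [0.1, 4.3, 0, 0, 0, 0], [0.1, 4.3, 0, 0, 0, 0], [0.1, 4.3, 0, 0, 0, 0]]])

```text
clock: 3.22
position: [0.6657, -0.1994, 0.2309]
tool_rot: [-3.141, -0.0, 1.992]
force: [-1.4, -0.3, 0.1]
grip_width: 0.0001
```

Emit:
servo_tool(rows=[[[0, 0, 4.2, 0, 0, 0], [0, 0, 4.2, 0, 0, 0], [0, 0, 4.2, 0, 0, 0], [0, 0, 4.2, 0, 0, 0], [0, 0, 0, 0, 0, 0.3]]])

```text
clock: 3.85
position: [0.6627, -0.1995, 0.0603]
tool_rot: [-3.137, -0.004, 1.987]
force: [-0.2, 0.7, 0.7]
grip_width: 0.0003
```

```bash
python3 go.py 0 -.205 .021 1.9931; python3 - <<'E'
from workcell import bot
import cv2
for n in("scene","top"):
    f=bot.grab_frame(n);cv2.imwrite(f"pics/{n}1.png",f["image"][:,:,::-1])
a=cv2.imread("pics/top1.png")[120:240,280:420];b=cv2.imread("pics/scene1.png")[140:260,240:380]
cv2.imwrite("pics/m1.png",cv2.hconcat([cv2.resize(a,(400,343)),cv2.resize(b,(400,343))]))
E
```

```text
clk 3.85 pos [ 0.6627 -0.1995  0.0603] rot [-3.1373 -0.0035  1.9872] j7 [ 0.45  0.85 -0.41  1.5   0.4   0.88  0.33]
F [-0.21  0.71  0.75] M [0.011 0.008 0.036] gw 0.0002898079139678095
tool shift cm [1.75 0.11 3.93]
bed pos [-0.0011 -0.2227  0.0603]
turn deg [-0.25 -0.2  -0.34]
```

View pics/m1.png

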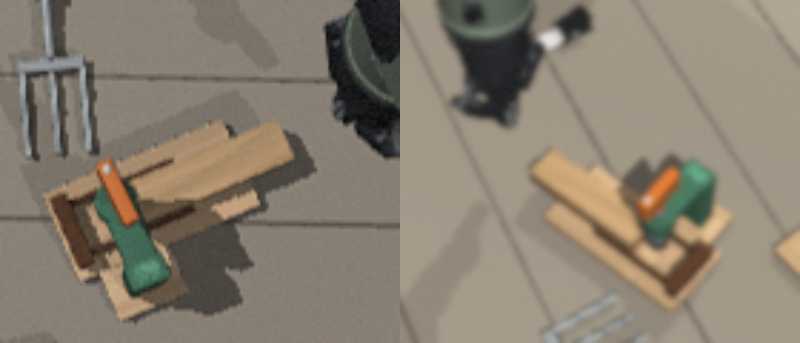

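The gripper is about 40 mm behind the tail with the tag clear. Going down, then pushing slowly.

Emit:
servo_tool(rows=[[[0, 0.05, 1.95, 0, 0, 0], [0, 0.06, 1.95, -0.2, -0.2, -0.3], [1.0, 0, 0, 0, 0, 0], [1.0, 0, 0, 0, 0, 0], [0.5, 0, 0, 0, 0, 0]]])

```text
clock: 4.58
position: [0.6556, -0.1756, 0.025]
tool_rot: [3.137, 0.004, 1.993]
force: [0.9, -1.7, 0.3]
grip_width: 0.0002
```

Emit:
servo_tool(rows=[[[0.3, 0, 0, 0, 0, 0], [0.3, 0, 0, 0, 0, 0], [0.3, 0, 0, 0, 0, 0], [0.3, 0, 0, 0, 0, 0], [0.3, 0, 0, 0, 0, 0]]])

```text
clock: 5.2
position: [0.6492, -0.163, 0.0241]
tool_rot: [3.138, 0.003, 1.992]
force: [0.5, 0.1, 0.3]
grip_width: 0.0003
```

```bash
python3 go.py 0 -.128 .021 1.9931
```

```text
clk 5.2 pos [ 0.6492 -0.163   0.0241] rot [3.1381 0.0035 1.9922] j7 [ 0.4   0.87 -0.39  1.59  0.43  0.77  0.25]
F [0.51 0.14 0.28] M [ 0.032  0.05  -0.017] gw 0.00026582701275402326
tool shift cm [ 5.58 -0.17  0.29]
bed pos [ 0.0016 -0.1838  0.0241]
turn deg [ 0.2   0.2  -0.05]
```

Emit:
servo_tool(rows=[[[0.1, -0.08, 0.1, 0, 0, 0], [0.2, -0.08, 0.1, 0, 0, 0], [0.3, 0, 0, 0, 0, 0], [0.3, 0, 0, 0, 0, 0], [0.3, 0, 0, 0, 0, 0]]])

```text
clock: 5.82
position: [0.6428, -0.1525, 0.022]
tool_rot: [3.138, 0.003, 1.992]
force: [0.2, 0.1, -0.3]
grip_width: 0.0
```

Emit:
servo_tool(rows=[[[0.3, 0, 0, 0, 0, 0], [0.3, 0, 0, 0, 0, 0], [0.3, 0, 0, 0, 0, 0], [0.3, 0, 0, 0, 0, 0], [0.3, 0, 0, 0, 0, 0]]])

```text
clock: 6.45
position: [0.6368, -0.1389, 0.0221]
tool_rot: [3.138, 0.004, 1.992]
force: [0.5, -0.1, -0.9]
grip_width: -0.0003
```

```bash
python3 go.py 0 -.126 .022 1.9931; python3 - <<'E'
from workcell import bot
import cv2
for n in("scene","top"):
    f=bot.grab_frame(n);cv2.imwrite(f"pics/{n}2.png",f["image"][:,:,::-1])
a=cv2.imread("pics/top2.png")[120:240,280:420];b=cv2.imread("pics/scene2.png")[140:260,240:380]
cv2.imwrite("pics/m2.png",cv2.hconcat([cv2.resize(a,(400,343)),cv2.resize(b,(400,343))]))
E
```

```text
clk 6.45 pos [ 0.6368 -0.1389  0.0221] rot [3.138  0.0035 1.9923] j7 [ 0.37  0.85 -0.39  1.64  0.43  0.74  0.2 ]
F [ 0.47 -0.15 -0.86] M [-0.132 -0.047  0.032] gw -0.0002927592217233167
tool shift cm [ 3.07 -0.02 -0.  ]
bed pos [ 0.0002 -0.1567  0.0221]
turn deg [ 0.2   0.2  -0.04]
```

View pics/m2.png

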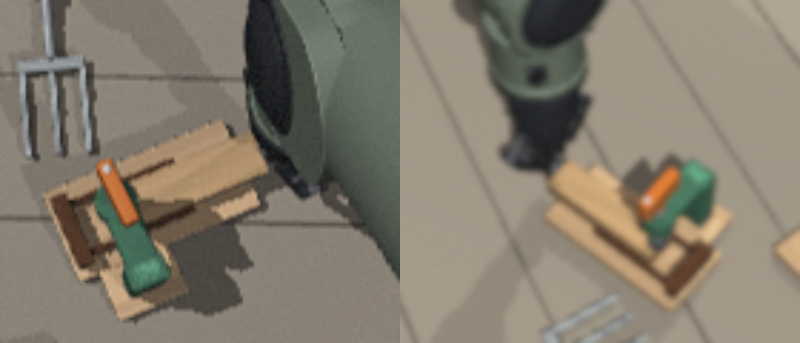

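The slat is moving with the fingers, with its tail now at about (265,155) in the left crop. About 30 mm remains.

Emit:
servo_tool(rows=[[[0.3, 0, 0, 0, 0, 0], [0.3, 0, 0, 0, 0, 0], [0.3, 0, 0, 0, 0, 0], [0.3, 0, 0, 0, 0, 0], [0.3, 0, 0, 0, 0, 0]]])

```text
clock: 7.18
position: [0.6306, -0.1252, 0.022]
tool_rot: [3.138, 0.003, 1.992]
force: [0.6, -0.7, 0.7]
grip_width: 0.0005
```

Emit:
servo_tool(rows=[[[0.2, 0, 0, 0, 0, 0], [0.2, 0, 0, 0, 0, 0], [0.1, 0, 0, 0, 0, 0], [0.1, 0, 0, 0, 0, 0], [0.1, 0, 0, 0, 0, 0]]])

```text
clock: 7.8
position: [0.6278, -0.119, 0.022]
tool_rot: [3.138, 0.004, 1.992]
force: [1.0, -0.8, 0.6]
grip_width: -0.0001
```

```bash
python3 go.py 0 -.126 .022 1.9931; python3 - <<'E'
from workcell import bot
import cv2
for n in("scene","top"):
    f=bot.grab_frame(n);cv2.imwrite(f"pics/{n}3.png",f["image"][:,:,::-1])
a=cv2.imread("pics/top3.png")[160:230,290:360];b=cv2.imread("pics/scene3.png")[185:250,290:355]
cv2.imwrite("pics/m3.png",cv2.hconcat([cv2.resize(a,(400,400)),cv2.resize(b,(400,400))]))
E
```

```text
clk 7.8 pos [ 0.6278 -0.119   0.022 ] rot [3.1381 0.0035 1.9923] j7 [ 0.34  0.83 -0.38  1.68  0.44  0.71  0.16]
F [ 0.99 -0.81  0.57] M [-0.214 -0.07  -0.009] gw -0.00011153237657932235
tool shift cm [ 0.89 -0.01 -0.01]
bed pos [ 1.000e-04 -1.349e-01  2.200e-02]
turn deg [ 0.2   0.2  -0.05]
```

View pics/m3.png

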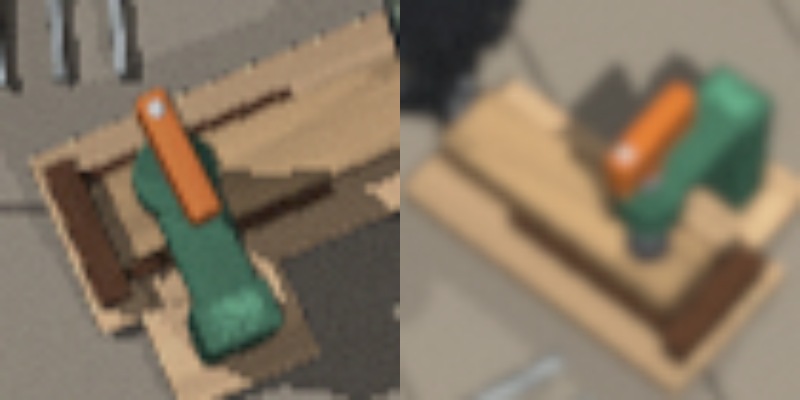

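The head at about (105,190) in the left crop is still several mm short of the stop. Continuing in 1 mm steps and watching the force.

Emit:
servo_tool(rows=[[[0.1, 0, 0, 0, 0, 0], [0.1, 0, 0, 0, 0, 0], [0.1, 0, 0, 0, 0, 0], [0.1, 0, 0, 0, 0, 0]]])

```text
clock: 8.4
position: [0.6261, -0.1153, 0.022]
tool_rot: [3.138, 0.003, 1.992]
force: [1.0, -0.6, -0.3]
grip_width: -0.0001
```

Emit:
servo_tool(rows=[[[0.1, 0, 0, 0, 0, 0], [0.1, 0, 0, 0, 0, 0]]])

```text
clock: 8.65
position: [0.6253, -0.1135, 0.022]
tool_rot: [3.138, 0.003, 1.992]
force: [-0.1, -0.7, 0.6]
grip_width: 0.0001
```

Emit:
servo_tool(rows=[[[0.05, 0, 0, 0, 0, 0], [0.05, 0, 0, 0, 0, 0]]])

```text
clock: 8.9
position: [0.6249, -0.1126, 0.0219]
tool_rot: [3.138, 0.003, 1.992]
force: [1.0, -0.5, -0.4]
grip_width: 0.0001
```

Emit:
servo_tool(rows=[[[0.05, 0, 0, 0, 0, 0], [0.05, 0, 0, 0, 0, 0]]])

```text
clock: 9.15
position: [0.6245, -0.1117, 0.022]
tool_rot: [3.138, 0.004, 1.992]
force: [0.8, -0.3, 0.5]
grip_width: 0.0002
```

Emit:
servo_tool(rows=[[[0.05, 0, 0, 0, 0, 0], [0.05, 0, 0, 0, 0, 0]]])

```text
clock: 9.4
position: [0.6243, -0.1113, 0.0221]
tool_rot: [3.138, 0.004, 1.992]
force: [2.9, -4.3, -0.1]
grip_width: -0.0002
```

Emit:
servo_tool(rows=[[[0.05, 0, 0, 0, 0, 0], [0.05, 0, 0, 0, 0, 0]]])

```text
clock: 9.65
position: [0.6243, -0.1112, 0.0222]
tool_rot: [3.137, 0.005, 1.991]
force: [4.1, -8.8, -0.3]
grip_width: -0.0003
```

Emit:
servo_tool(rows=[[[0.05, 0, 0, 0, 0, 0], [0.05, 0, 0, 0, 0, 0]]])

```text
clock: 9.9
position: [0.6243, -0.1112, 0.0224]
tool_rot: [3.137, 0.006, 1.991]
force: [6.8, -13.1, -0.9]
grip_width: -0.0001
```

```bash
python3 go.py 0 -.126 .022 1.9931; python3 - <<'E'
from workcell import bot
import cv2
for n in("scene","top"):
    f=bot.grab_frame(n);cv2.imwrite(f"pics/{n}4.png",f["image"][:,:,::-1])
a=cv2.imread("pics/top4.png")[160:230,290:360];b=cv2.imread("pics/scene4.png")[185:250,290:355]
cv2.imwrite("pics/m4.png",cv2.hconcat([cv2.resize(a,(400,400)),cv2.resize(b,(400,400))]))
E
```

```text
clk 9.9 pos [ 0.6243 -0.1112  0.0224] rot [3.1371 0.0065 1.9909] j7 [ 0.33  0.82 -0.38  1.69  0.44  0.7   0.14]
F [  6.82 -13.12  -0.94] M [-2.79  -1.528 -0.036] gw -6.911652966472932e-05
tool shift cm [ 0.03 -0.01  0.04]
bed pos [ 1.000e-04 -1.263e-01  2.240e-02]
turn deg [ 0.26  0.37 -0.12]
```

View pics/m4.png

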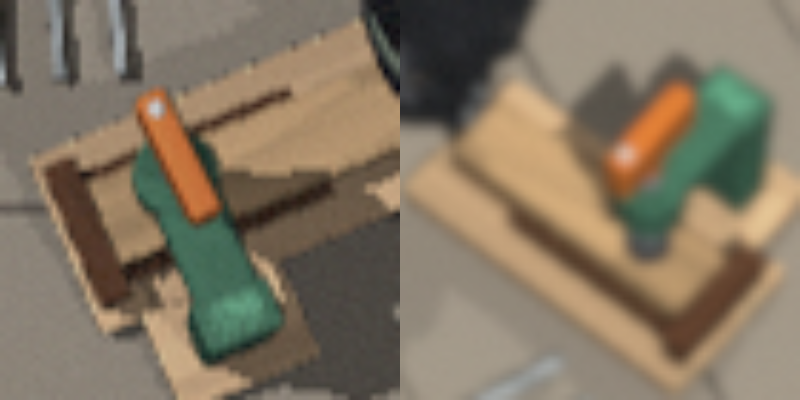

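The slat is home. The force rose from about 1 N to 14 N while the tool stopped at bed y = -126.3 mm, against -126 predicted, and the crop at (90,230) shows the head flush with the stop. Backing off gently and rising.

Emit:
servo_tool(rows=[[[-0.15, 0, 0, 0, 0, 0], [-0.35, 0, 0, 0, 0, 0], [-1.5, 0, 0, 0, 0, 0], [-2.0, 0, -0.5, 0, 0, 0], [0, 0, -4, 0, 0, 0]]])

```text
clock: 10.62
position: [0.6387, -0.1483, 0.0656]
tool_rot: [3.141, 0.002, 1.99]
force: [0.6, -0.6, 2.0]
grip_width: -0.0001
```

Emit:
servo_tool(rows=[[[0, 0, -5, 0, 0, -8], [0, 0, -5, 0, 0, -10], [0, 0, -4.5, 0, 0, -10], [0, 0, 0, 0, 0, -10], [0, 0, 0, 0, 0, -10]]], grip=0)

```text
clock: 11.25
position: [0.6392, -0.1468, 0.2132]
tool_rot: [-3.141, 0.006, 2.834]
force: [-0.7, -0.9, -1.0]
grip_width: 0.0426
```

Emit:
servo_tool(rows=[[[0, 0, 0, 0, 0, -10], [0, 0, 0, 0, 0, -10], [0, 0, 0, 0, 0, -10], [0, 0, 0, 0, 0, -10], [0, 0, 0, 0, 0, -2]]])

```text
clock: 11.88
position: [0.6389, -0.1466, 0.2122]
tool_rot: [-3.138, 0.004, -2.721]
force: [0.4, -0.3, 0.6]
grip_width: 0.0427
```

```bash
python3 go.py 0 0 .205 3.5639
```

```text
clk 11.875 pos [ 0.6389 -0.1466  0.2122] rot [-3.1385  0.0037 -2.7207] j7 [ 0.65  0.72 -0.85  1.51  0.57  1.17  1.69]
F [ 0.39 -0.3   0.59] M [-0.035  0.016  0.   ] gw 0.04267002177029014
tool shift cm [-0.08 16.46  0.67]
bed pos [-0.001  -0.1646  0.2122]
turn deg [-0.18  0.21 -0.08]
```

Emit:
servo_tool(rows=[[[-0.08, 4.1, 0, -0.2, 0.2, -0.1], [0, 4.1, 0, 0, 0, 0], [0, 4.1, 0, 0, 0, 0], [0, 4.1, 0, 0, 0, 0], [0, 0, 0, 0, 0, 0]]])

```text
clock: 12.5
position: [0.5717, 0.007, 0.2128]
tool_rot: [3.142, 0.001, -2.718]
force: [-0.4, -0.4, 0.3]
grip_width: 0.0428
```

```bash
python3 go.py 0 0 .1205 3.5639; python3 - <<'E'
from workcell import bot
import cv2
for n in("scene","top"):
    f=bot.grab_frame(n);cv2.imwrite(f"pics/{n}5.png",f["image"][:,:,::-1])
a=cv2.imread("pics/top5.png")[150:240,280:370];b=cv2.imread("pics/scene5.png")[160:250,280:370]
cv2.imwrite("pics/m5.png",cv2.hconcat([cv2.resize(a,(400,400)),cv2.resize(b,(400,400))]))
E
```

```text
clk 12.5 pos [0.5717 0.007  0.2128] rot [ 3.1415e+00  8.0000e-04 -2.7178e+00] j7 [ 0.5   0.6  -0.9   1.73  0.52  1.07  1.42]
F [-0.4  -0.36  0.33] M [-0.066 -0.033  0.032] gw 0.042767875496294815
tool shift cm [ 0.07 -0.3   9.23]
bed pos [0.0006 0.003  0.2128]
turn deg [0.   0.04 0.08]
```

View pics/m5.png

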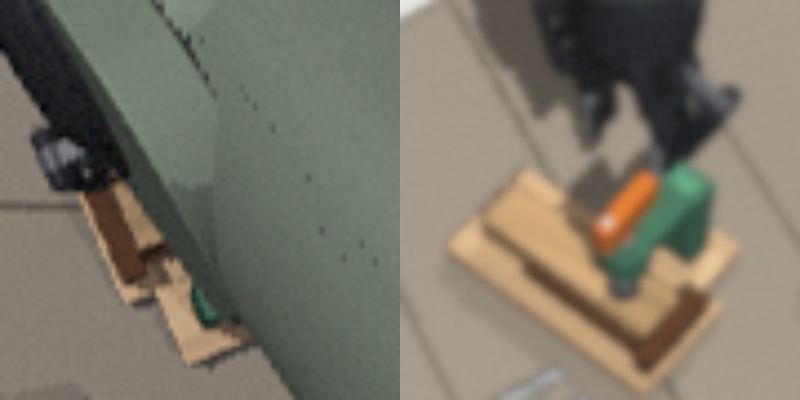

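Slat still home; the fingers straddle the orange knob in the scene view. Descending.

Emit:
servo_tool(rows=[[[0.07, -0.3, 3, 0, 0, 0], [0, 0, 3, 0, 0, 0], [0, 0, 2, 0, 0, 0], [0, 0, 1.0, 0, 0, 0], [0, 0, 0.2, 0, 0, 0]]])

```text
clock: 13.22
position: [0.573, 0.0016, 0.1199]
tool_rot: [3.141, -0.0, -2.719]
force: [-0.7, 0.7, 0.5]
grip_width: 0.0428
```

```bash
python3 go.py 0 0 .1205 3.5639; python3 - <<'E'
from workcell import bot
import cv2
for n in("scene",):
    f=bot.grab_frame(n);cv2.imwrite(f"pics/{n}6.png",f["image"][:,:,::-1])
b=cv2.imread("pics/scene6.png")[150:250,280:380]
cv2.imwrite("pics/m6.png",cv2.resize(b,(600,600),interpolation=cv2.INTER_CUBIC))
E
```

```text
clk 13.225 pos [0.573  0.0016 0.1199] rot [ 3.1414e+00 -1.0000e-04 -2.7188e+00] j7 [ 0.45  0.71 -0.82  1.81  0.64  0.92  1.34]
F [-0.66  0.72  0.54] M [ 0.012  0.069 -0.007] gw 0.04275339921105589
tool shift cm [-0.04  0.25 -0.06]
bed pos [-0.0004 -0.0025  0.1199]
turn deg [ 0.01 -0.01  0.03]
```

View pics/m6.png

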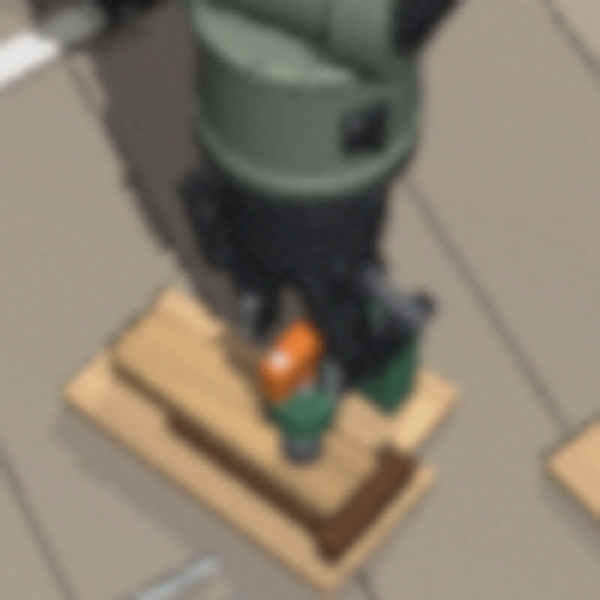

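Emit:
servo_tool(rows=[[[-0.04, 0.25, 0, 0, 0, 0], [0, 0, 0, 0, 0, 0], [0, 0, 0, 0, 0, 0]]])

```text
clock: 13.65
position: [0.5723, 0.0041, 0.1203]
tool_rot: [-3.141, 0.0, -2.718]
force: [0.1, 0.2, -0.1]
grip_width: 0.0431
```

Emit:
servo_tool(rows=[[[0, 0, 0, 0, 0, 0], [0, 0, 0, 0, 0, 0], [0, 0, 0, 0, 0, 0], [0, 0, 0, 0, 0, 0]]], grip=-1, squeeze=90)

```text
clock: 14.15
position: [0.5724, 0.0036, 0.1203]
tool_rot: [-3.141, 0.0, -2.719]
force: [-0.5, -3.0, 4.7]
grip_width: 0.0128
```

```bash
python3 go.py 0 0 .1205 3.5639
```

```text
clk 14.15 pos [0.5724 0.0036 0.1203] rot [-3.1408e+00  2.0000e-04 -2.7190e+00] j7 [ 0.45  0.71 -0.82  1.81  0.64  0.91  1.33]
F [-0.48 -3.    4.74] M [-0.56   0.117 -0.266] gw 0.012806342509321653
tool shift cm [-0.01  0.03 -0.02]
bed pos [-1.000e-04 -3.000e-04  1.203e-01]
turn deg [-0.04  0.01  0.01]
```

The grip is centred: side force is 3 N and the width about matches the bar. Now turning clockwise while logging angle and moment.

```bash
cat > meas.py <<'E'
import numpy as np,json,os
from workcell import bot
q=(.5724,.004)
L=[]
for i in range(4):
    s=bot.observe();L.append([s["clock"],s["tool_rot"][2],s["moment"][2],*s["force"],*s["position"]])
    if i<3: bot.grab_frame("scene")
L=np.array(L);yaw0=-2.719
ang=(-(L[-1,1]-yaw0))
j="prev.json"; p=json.load(open(j)) if os.path.exists(j) else 0.0
while ang<p-np.pi: ang+=2*np.pi
json.dump(ang,open(j,"w"))
print("t %.2f ang %.3f  Mz"%(L[-1,0],ang),L[:,2].round(3),"mean %.3f"%L[:,2].mean(),"F",L[:,3:6].mean(0).round(1),"dpos mm",((L[-1,6:8]-q)*1e3).round(1),"j7 %.2f"%s["qpos"][6])
open("log.txt","a").write("%f %f %f\n"%(ang,L[:,2].mean(),L[0,2]))
E
python3 meas.py
```

```text
t 14.30 ang -0.000  Mz [-0.266 -0.23  -0.228 -0.26 ] mean -0.246 F [-0.8 -2.8  5. ] dpos mm [ 0.1 -0.3] j7 1.33
```

Emit:
servo_tool(rows=[[[0, 0, 0, 0, 0, 5], [0, 0, 0, 0, 0, 5]]])

```text
clock: 14.55
position: [0.5724, 0.0038, 0.1203]
tool_rot: [-3.141, 0.0, -2.896]
force: [-1.1, -1.7, 5.0]
grip_width: 0.0126
```

```bash
python3 meas.py
```

```text
t 14.70 ang 0.173  Mz [ 0.289  0.086 -0.244 -0.28 ] mean -0.037 F [-0.4 -2.7  5.3] dpos mm [-0.  -0.1] j7 1.18
```

Emit:
servo_tool(rows=[[[0, 0, 0, 0, 0, 5], [0, 0, 0, 0, 0, 5]]])

```text
clock: 14.95
position: [0.5724, 0.004, 0.1203]
tool_rot: [-3.141, 0.0, -3.068]
force: [-0.8, -1.8, 8.0]
grip_width: 0.0128
```

```bash
python3 meas.py
```

```text
t 15.10 ang 0.347  Mz [ 0.221  0.081 -0.191 -0.308] mean -0.049 F [-0.9 -1.8  6.9] dpos mm [-0.  0.] j7 1.03
```

Emit:
servo_tool(rows=[[[0, 0, 0, 0, 0, 5], [0, 0, 0, 0, 0, 5]]])

```text
clock: 15.35
position: [0.5724, 0.0042, 0.1203]
tool_rot: [3.142, 0.0, 3.041]
force: [-1.2, -1.1, 7.1]
grip_width: 0.0126
```

```bash
python3 meas.py
```

```text
t 15.50 ang 0.521  Mz [ 0.279  0.095 -0.149 -0.273] mean -0.012 F [-0.6 -1.7  7.1] dpos mm [-0.1  0.2] j7 0.88
```

Stopping makes the arm relax backwards, so only readings taken while moving count (about 0.26, pure friction). I'll read once per row in continuous motion.

```bash
cat > m1.py <<'E'
import numpy as np,json
from workcell import bot
s=bot.observe();ang=-2.719-s["tool_rot"][2];p=json.load(open("prev.json"))
while ang<p-np.pi: ang+=2*np.pi
json.dump(ang,open("prev.json","w"))
f=s["force"];d=s["position"]
print("t %.2f ang %.3f Mz %.3f F"%(s["clock"],ang,s["moment"][2]),f.round(1),"d",((d[:2]-[.5724,.004])*1e3).round(1),"j",s["qpos"].round(2)[[0,2,6]],"qd7 %.2f"%s["qd"][6])
open("log1.txt","a").write("%f %f\n"%(ang,s["moment"][2]))
E
echo ok
```

```text
ok
```

Emit:
servo_tool(rows=[[[0, 0, 0, 0, 0, 4], [0, 0, 0, 0, 0, 4]]])

```text
clock: 15.75
position: [0.5724, 0.0043, 0.1202]
tool_rot: [3.141, 0.0, 2.902]
force: [-1.4, -0.7, 7.1]
grip_width: 0.0126
```

```bash
python3 m1.py
```

```text
t 15.75 ang 0.662 Mz 0.192 F [-1.4 -0.7  7.1] d [-0.   0.3] j [ 0.35 -0.66  0.77] qd7 -0.47
```

Emit:
servo_tool(rows=[[[0, 0, 0, 0, 0, 4]]])

```text
clock: 15.88
position: [0.5724, 0.0044, 0.1203]
tool_rot: [3.141, 0.001, 2.832]
force: [-0.4, 1.5, 6.2]
grip_width: 0.0128
```

```bash
python3 m1.py
```

```text
t 15.88 ang 0.732 Mz 0.278 F [-0.4  1.5  6.2] d [0.  0.4] j [ 0.34 -0.65  0.71] qd7 -0.47
```

Emit:
servo_tool(rows=[[[0, 0, 0, 0, 0, 4]]])

```text
clock: 16.0
position: [0.5724, 0.0044, 0.1203]
tool_rot: [3.141, 0.0, 2.763]
force: [-1.1, -0.2, 6.6]
grip_width: 0.013
```

```bash
python3 m1.py
```

```text
t 16.00 ang 0.802 Mz 0.302 F [-1.1 -0.2  6.6] d [0.  0.4] j [ 0.33 -0.63  0.65] qd7 -0.47
```

Emit:
servo_tool(rows=[[[0, 0, 0, 0, 0, 4]]])

```text
clock: 16.12
position: [0.5724, 0.0045, 0.1202]
tool_rot: [3.141, 0.0, 2.693]
force: [-0.1, 0.1, 5.6]
grip_width: 0.0127
```

```bash
python3 m1.py
```

```text
t 16.12 ang 0.871 Mz 0.281 F [-0.1  0.1  5.6] d [0.  0.5] j [ 0.32 -0.61  0.59] qd7 -0.47
```

Emit:
servo_tool(rows=[[[0, 0, 0, 0, 0, 4]]])

```text
clock: 16.25
position: [0.5725, 0.0046, 0.1202]
tool_rot: [3.141, 0.0, 2.623]
force: [0.5, 0.3, 5.7]
grip_width: 0.0126
```

```bash
python3 m1.py
```

```text
t 16.25 ang 0.941 Mz 0.238 F [0.5 0.3 5.7] d [0.1 0.6] j [ 0.3  -0.59  0.53] qd7 -0.47
```

Emit:
servo_tool(rows=[[[0, 0, 0, 0, 0, 4]]])

```text
clock: 16.38
position: [0.5725, 0.0046, 0.1202]
tool_rot: [3.141, 0.0, 2.553]
force: [0.3, 2.0, 5.9]
grip_width: 0.0126
```

```bash
python3 m1.py
```

```text
t 16.38 ang 1.011 Mz 0.230 F [0.3 2.  5.9] d [0.1 0.6] j [ 0.29 -0.58  0.47] qd7 -0.47
```

Emit:
servo_tool(rows=[[[0, 0, 0, 0, 0, 4]]])

```text
clock: 16.5
position: [0.5726, 0.0047, 0.1203]
tool_rot: [3.141, 0.0, 2.484]
force: [0.6, 1.5, 6.0]
grip_width: 0.0125
```

```bash
python3 m1.py
```

```text
t 16.50 ang 1.081 Mz 0.312 F [0.6 1.5 6. ] d [0.2 0.7] j [ 0.28 -0.56  0.41] qd7 -0.47
```

Baseline is about 0.26 ± 0.035, with no touch yet. Continuing.

Emit:
servo_tool(rows=[[[0, 0, 0, 0, 0, 4]]])

```text
clock: 16.62
position: [0.5726, 0.0047, 0.1202]
tool_rot: [3.141, 0.0, 2.414]
force: [1.2, 1.0, 5.2]
grip_width: 0.013
```

```bash
python3 m1.py
```

```text
t 16.62 ang 1.150 Mz 0.336 F [1.2 1.  5.2] d [0.2 0.7] j [ 0.27 -0.54  0.35] qd7 -0.46
```

Emit:
servo_tool(rows=[[[0, 0, 0, 0, 0, 4]]])

```text
clock: 16.75
position: [0.5726, 0.0048, 0.1202]
tool_rot: [3.14, 0.0, 2.344]
force: [1.0, 1.7, 5.0]
grip_width: 0.0126
```

```bash
python3 m1.py
```

```text
t 16.75 ang 1.220 Mz 0.351 F [1.  1.7 5. ] d [0.2 0.8] j [ 0.26 -0.52  0.3 ] qd7 -0.46
```

Emit:
servo_tool(rows=[[[0, 0, 0, 0, 0, 4]]])

```text
clock: 16.88
position: [0.5727, 0.0049, 0.1202]
tool_rot: [3.14, 0.0, 2.274]
force: [1.6, 2.8, 4.6]
grip_width: 0.0125
```

```bash
python3 m1.py
```

```text
t 16.88 ang 1.290 Mz 0.355 F [1.6 2.8 4.6] d [0.3 0.9] j [ 0.25 -0.51  0.24] qd7 -0.46
```

Emit:
servo_tool(rows=[[[0, 0, 0, 0, 0, 4]]])

```text
clock: 17.0
position: [0.5727, 0.0049, 0.1203]
tool_rot: [3.14, 0.0, 2.205]
force: [1.6, 2.9, 4.3]
grip_width: 0.0127
```

```bash
python3 m1.py
```

```text
t 17.00 ang 1.360 Mz 0.312 F [1.6 2.9 4.3] d [0.3 0.9] j [ 0.23 -0.49  0.18] qd7 -0.46
```

Emit:
servo_tool(rows=[[[0, 0, 0, 0, 0, 4]]])

```text
clock: 17.12
position: [0.5727, 0.0049, 0.1202]
tool_rot: [3.14, -0.0, 2.135]
force: [2.2, 1.6, 4.7]
grip_width: 0.0122
```

```bash
python3 m1.py
```

```text
t 17.12 ang 1.429 Mz 0.439 F [2.2 1.6 4.7] d [0.3 0.9] j [ 0.22 -0.47  0.12] qd7 -0.46
```

Emit:
servo_tool(rows=[[[0, 0, 0, 0, 0, 4]]])

```text
clock: 17.25
position: [0.5728, 0.005, 0.1203]
tool_rot: [3.14, -0.0, 2.065]
force: [2.7, 2.0, 3.3]
grip_width: 0.0129
```

```bash
python3 m1.py
```

```text
t 17.25 ang 1.499 Mz 0.353 F [2.7 2.  3.3] d [0.4 1. ] j [ 0.21 -0.45  0.06] qd7 -0.46
```

Emit:
servo_tool(rows=[[[0, 0, 0, 0, 0, 4]]])

```text
clock: 17.38
position: [0.5729, 0.005, 0.1203]
tool_rot: [3.14, -0.0, 1.995]
force: [3.4, 2.3, 3.1]
grip_width: 0.0127
```

```bash
python3 m1.py
```

```text
t 17.38 ang 1.569 Mz 0.369 F [3.4 2.3 3.1] d [0.5 1. ] j [ 0.2  -0.44  0.01] qd7 -0.46
```

Emit:
servo_tool(rows=[[[0, 0, 0, 0, 0, 4]]])

```text
clock: 17.5
position: [0.573, 0.005, 0.1203]
tool_rot: [3.14, -0.0, 1.926]
force: [3.4, 2.7, 2.8]
grip_width: 0.0123
```

```bash
python3 m1.py
```

```text
t 17.50 ang 1.639 Mz 0.423 F [3.4 2.7 2.8] d [0.6 1. ] j [ 0.18 -0.42 -0.05] qd7 -0.46
```

Emit:
servo_tool(rows=[[[0, 0, 0, 0, 0, 4]]])

```text
clock: 17.62
position: [0.573, 0.0051, 0.1203]
tool_rot: [3.139, -0.001, 1.856]
force: [4.3, 3.1, 2.4]
grip_width: 0.0125
```

```bash
python3 m1.py
```

```text
t 17.62 ang 1.708 Mz 0.421 F [4.3 3.1 2.4] d [0.6 1.1] j [ 0.17 -0.4  -0.11] qd7 -0.46
```

Emit:
servo_tool(rows=[[[0, 0, 0, 0, 0, 4]]])

```text
clock: 17.75
position: [0.5731, 0.0051, 0.1203]
tool_rot: [3.139, -0.001, 1.786]
force: [4.8, 2.7, 3.2]
grip_width: 0.0131
```

```bash
python3 m1.py
```

```text
t 17.75 ang 1.778 Mz 0.394 F [4.8 2.7 3.2] d [0.7 1.1] j [ 0.16 -0.38 -0.17] qd7 -0.46
```

Touch is at about 1.05–1.1 rad. Fitting it, then gathering a few more readings.

```bash
cat > tf.py <<'E'
import numpy as np
a=[l.split() for l in open("log1.txt")];A=np.array(a,float)
B=np.array([l.split() for l in open("log.txt")][1:],float)[:,[0,2]]
D=np.vstack([B,A]);x,y=D.T
ts=np.arange(.6,2,.01);c=[]
def mod(t,rise=.1,w=.3,k=.07): d=np.clip(x-t,0,None);return rise*np.minimum(d/w,1)+k*np.clip(d-w,0,None)
for name,kw in(("lin.3",{}),("fast.15",dict(w=.15)),("step+",dict(w=.02))):
    for fb in(True,False):
        c=[]
        for t in ts:
            r=y-mod(t,**kw);b=np.mean(r) if fb else .26;c.append(((r-b)**2).sum())
        c=np.array(c);i=c.argmin();p=np.exp(-(c-c[i])/2/.035**2);p/=p.sum()
        m=(p*ts).sum();print(name,"freeb",fb,"t0 %.3f mean %.3f sd %.3f rms %.4f b %.3f"%(ts[i],m,np.sqrt((p*(ts-m)**2).sum()),np.sqrt(c[i]/len(x)),np.mean(y-mod(ts[i],**kw))))
E
python3 tf.py
```

```text
lin.3 freeb True t0 0.980 mean 0.977 sd 0.064 rms 0.0342 b 0.263
lin.3 freeb False t0 0.970 mean 0.969 sd 0.047 rms 0.0342 b 0.262
fast.15 freeb True t0 1.020 mean 1.027 sd 0.047 rms 0.0331 b 0.257
fast.15 freeb False t0 1.020 mean 1.030 sd 0.038 rms 0.0332 b 0.257
step+ freeb True t0 1.070 mean 1.073 sd 0.048 rms 0.0334 b 0.253
step+ freeb False t0 1.070 mean 1.088 sd 0.043 rms 0.0341 b 0.253
```

Emit:
servo_tool(rows=[[[0, 0, 0, 0, 0, 4]]])

```text
clock: 17.88
position: [0.5732, 0.0051, 0.1203]
tool_rot: [3.139, -0.001, 1.716]
force: [5.8, 3.6, 1.6]
grip_width: 0.0127
```

```bash
python3 m1.py
```

```text
t 17.88 ang 1.848 Mz 0.403 F [5.8 3.6 1.6] d [0.8 1.1] j [ 0.15 -0.36 -0.23] qd7 -0.46
```

Emit:
servo_tool(rows=[[[0, 0, 0, 0, 0, 4]]])

```text
clock: 18.0
position: [0.5732, 0.0051, 0.1203]
tool_rot: [3.139, -0.001, 1.646]
force: [5.3, 3.1, 1.5]
grip_width: 0.0126
```

```bash
python3 m1.py
```

```text
t 18.00 ang 1.918 Mz 0.422 F [5.3 3.1 1.5] d [0.8 1.1] j [ 0.13 -0.35 -0.28] qd7 -0.46
```

Emit:
servo_tool(rows=[[[0, 0, 0, 0, 0, 4]]])

```text
clock: 18.12
position: [0.5733, 0.0051, 0.1203]
tool_rot: [3.139, -0.001, 1.577]
force: [6.3, 3.9, 0.3]
grip_width: 0.0129
```

```bash
python3 m1.py
```

```text
t 18.12 ang 1.988 Mz 0.396 F [6.3 3.9 0.3] d [0.9 1.1] j [ 0.12 -0.33 -0.34] qd7 -0.46
```

Emit:
servo_tool(rows=[[[0, 0, 0, 0, 0, 4]]])

```text
clock: 18.25
position: [0.5734, 0.0051, 0.1203]
tool_rot: [3.139, -0.001, 1.507]
force: [7.3, 2.3, 1.3]
grip_width: 0.013
```

```bash
python3 m1.py
```

```text
t 18.25 ang 2.057 Mz 0.419 F [7.3 2.3 1.3] d [1.  1.1] j [ 0.11 -0.31 -0.4 ] qd7 -0.45
```

Emit:
servo_tool(rows=[[[0, 0, 0, 0, 0, 4]]])

```text
clock: 18.38
position: [0.5734, 0.0051, 0.1203]
tool_rot: [3.139, -0.001, 1.437]
force: [7.7, 3.0, -0.3]
grip_width: 0.0125
```

```bash
python3 m1.py;python3 tf.py
```

```text
t 18.38 ang 2.127 Mz 0.468 F [ 7.7  3.  -0.3] d [1.  1.1] j [ 0.1  -0.29 -0.45] qd7 -0.46
lin.3 freeb True t0 0.980 mean 0.981 sd 0.063 rms 0.0322 b 0.264
lin.3 freeb False t0 0.960 mean 0.962 sd 0.046 rms 0.0323 b 0.263
fast.15 freeb True t0 1.020 mean 1.028 sd 0.047 rms 0.0312 b 0.258
fast.15 freeb False t0 1.020 mean 1.028 sd 0.037 rms 0.0312 b 0.258
step+ freeb True t0 1.070 mean 1.075 sd 0.048 rms 0.0314 b 0.254
step+ freeb False t0 1.070 mean 1.087 sd 0.043 rms 0.0319 b 0.254
```

Touch is at 1.02 ± 0.05 rad, which makes the target about 2.59 rad, 26.5° further.

Emit:
servo_tool(rows=[[[0, 0, 0, 0, 0, 4], [0, 0, 0, 0, 0, 4], [0, 0, 0, 0, 0, 4]]])

```text
clock: 18.75
position: [0.5736, 0.0051, 0.1203]
tool_rot: [3.139, -0.002, 1.228]
force: [9.1, 2.1, -1.5]
grip_width: 0.0126
```

```bash
python3 m1.py
```

```text
t 18.75 ang 2.337 Mz 0.404 F [ 9.1  2.1 -1.5] d [1.2 1.1] j [ 0.06 -0.24 -0.63] qd7 -0.45
```

Emit:
servo_tool(rows=[[[0, 0, 0, 0, 0, 4], [0, 0, 0, 0, 0, 4]]])

```text
clock: 19.0
position: [0.5738, 0.005, 0.1203]
tool_rot: [3.139, -0.002, 1.088]
force: [9.3, 2.7, -1.5]
grip_width: 0.0127
```

```bash
python3 m1.py; python3 tf.py
```

```text
t 19.00 ang 2.476 Mz 0.456 F [ 9.3  2.7 -1.5] d [1.4 1. ] j [ 0.03 -0.2  -0.74] qd7 -0.45
lin.3 freeb True t0 0.980 mean 0.979 sd 0.063 rms 0.0317 b 0.263
lin.3 freeb False t0 0.960 mean 0.965 sd 0.045 rms 0.0318 b 0.262
fast.15 freeb True t0 1.020 mean 1.027 sd 0.046 rms 0.0308 b 0.257
fast.15 freeb False t0 1.020 mean 1.031 sd 0.037 rms 0.0309 b 0.257
step+ freeb True t0 1.070 mean 1.073 sd 0.047 rms 0.0310 b 0.253
step+ freeb False t0 1.070 mean 1.092 sd 0.043 rms 0.0318 b 0.253
```

Emit:
servo_tool(rows=[[[0, 0, 0, 0, 0, 4], [0, 0, 0, 0, 0, 2], [0, 0, 0, 0, 0, 0.8], [0, 0, 0, 0, 0, 0], [0, 0, 0, 0, 0, 0]]])

```text
clock: 19.62
position: [0.5739, 0.0049, 0.1203]
tool_rot: [3.139, -0.003, 0.971]
force: [10.3, 2.3, -1.7]
grip_width: 0.0127
```

```bash
python3 m1.py
```

```text
t 19.62 ang 2.593 Mz 0.286 F [10.3  2.3 -1.7] d [1.5 0.9] j [ 0.01 -0.17 -0.83] qd7 0.00
```

Emit:
servo_tool(rows=[[[0, 0, 0, 0, 0, 0], [0, 0, 0, 0, 0, 0], [0, 0, 0, 0, 0, 0], [0, 0, 0, 0, 0, 0]]], grip=0.1)

```text
clock: 20.12
position: [0.5721, 0.0041, 0.1199]
tool_rot: [-3.141, 0.0, 0.968]
force: [-0.0, 0.2, -0.1]
grip_width: 0.0474
```

```bash
python3 m1.py
```

```text
t 20.12 ang 2.596 Mz 0.026 F [-0.   0.2 -0.1] d [-0.3  0.1] j [ 0.01 -0.17 -0.84] qd7 -0.00
```

Emit:
servo_tool(rows=[[[0, 0, -1, 0, 0, 0], [0, 0, -3, 0, 0, 0], [0, 0, -5, 0, 0, 0], [0, 0, -5, 0, 0, 0], [0, 0, 0, 0, 0, 0]]])

```text
clock: 20.75
position: [0.5737, 0.0043, 0.2644]
tool_rot: [3.136, -0.004, 0.968]
force: [0.6, -0.2, -1.0]
grip_width: 0.0466
```

Emit:
servo_tool(rows=[[[0, 0, -5, 0, 0, 0], [-3, -5, 0, 0, 0, 0], [-3, -5, 0, 0, 0, 0], [-3, -5, 0, 0, 0, 0], [0, 0, 0, 0, 0, 0]]])

```text
clock: 21.38
position: [0.3945, 0.0149, 0.3104]
tool_rot: [3.141, 0.0, 0.968]
force: [1.4, -0.7, 0.7]
grip_width: 0.0469
```

```bash
python3 - <<'E'
from workcell import bot
import cv2
print(bot.observe()["position"])
for n in("scene","top"):
    f=bot.grab_frame(n);cv2.imwrite(f"pics/{n}9.png",f["image"][:,:,::-1])
E
python3 -c "
import sys;from ov import draw
draw((.5724,.004,.4223),-.115,'pics/top9.png','pics/scene9.png','pics/fin',2.55)"
```

```text
[0.39453636 0.01493992 0.31042268]
```

View pics/fint.png

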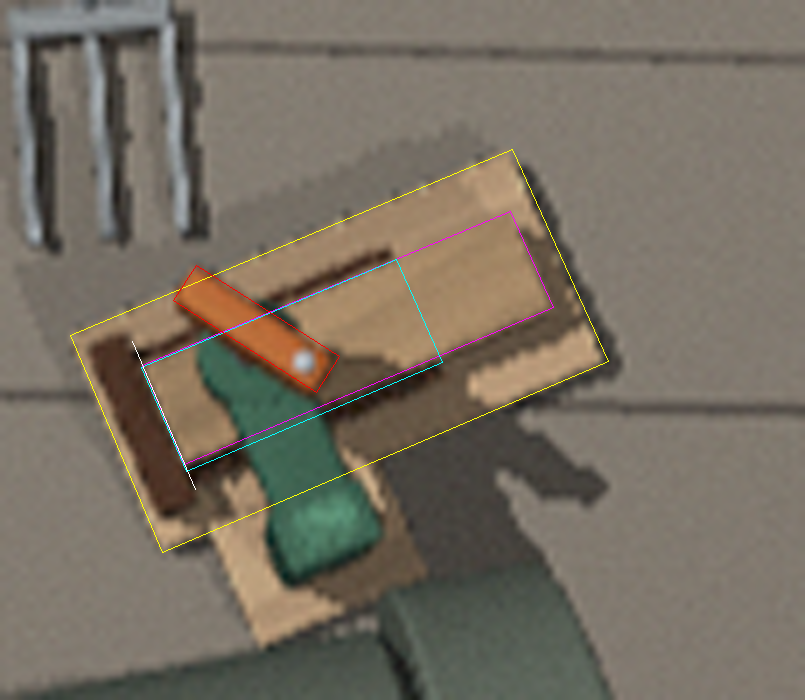

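View pics/fins.png

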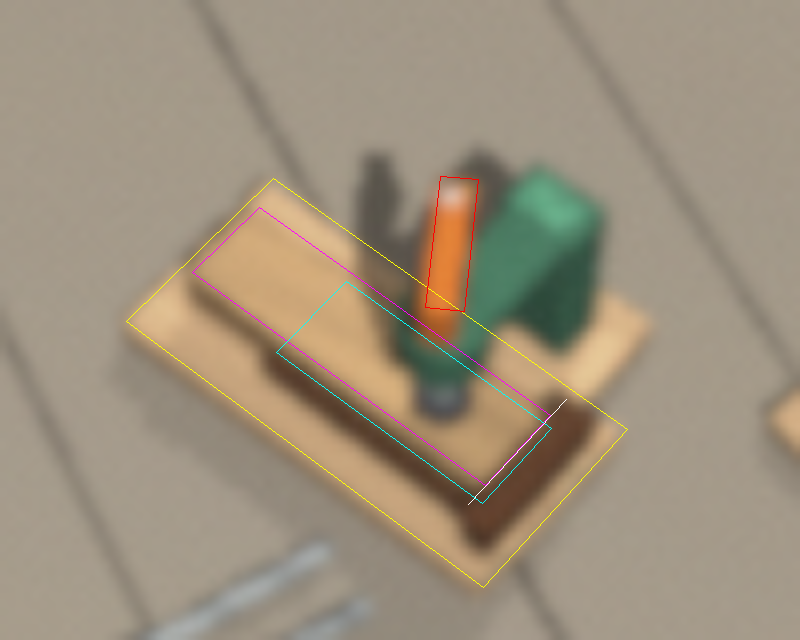

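View pics/top9.png

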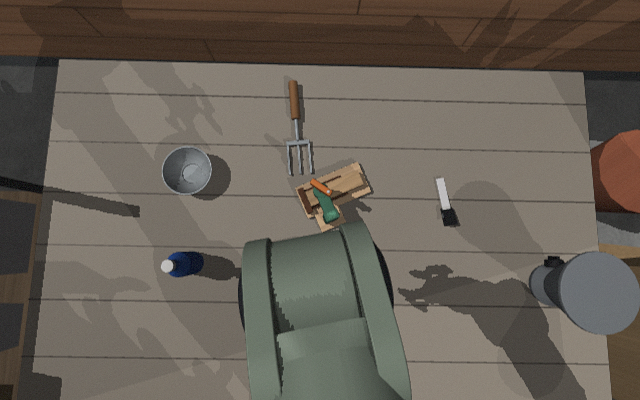

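Both views agree. The slat head is on the stop line, at about (165,415) in the top crop. The knob has turned about 2.6 rad, with its dot at (303,360) where the model predicts. The neighbouring objects haven't moved and the robot is clear.

```bash
python3 -c "
from workcell import bot
print(bot.job_done())"
```

```text
the job is handed in; nothing more can be done
None
```

The slat is home against the stop, the clamp is tightened a quarter turn past touch, and the job was handed in at about 21.5 s. No verdict came back.

- **Slat:** I pushed it home with the closed fingertips, slowing to 4 mm/s at the end. The force rose from about 1 N to 14 N as the tool stopped at y = -126.3 mm, against -126 predicted. I then backed off. The final overlay in both cameras shows the head on the stop face.
- **Knob:** Measured while turning, the torque held at about 0.26 N m, then stepped up by about 0.1 N m. A fit puts touch at 1.02 ± 0.05 rad of turning; other shapes assumed for the rise gave 0.97 to 1.09. I stopped at 2.59 rad, which is 1.57 rad past touch, then opened the fingers and withdrew.
- **Last checks:** The arm is clear of everything. The bowl, bottle, fork and tag clip look unmoved in the top view.
- **Disagreements:** The gripper's centre was about 1 mm off the knob axis, so a side force of up to 10 N built up during the turn. Readings taken at standstill did not match the moving ones because the arm relaxes backwards, so I left them out.

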